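Put the battery pack on charge under its splash hood

ROBOT

A 7-joint arm with a two-finger parallel gripper is mounted at the origin on a cart in front of the work surface, level with it; the furniture and walls round the work are solid. World frame = base frame: x ahead of the robot, y to its left, z up, the work surface at z = 0. Lengths are in m, angles in rad, forces in N, time in s.
With the tool pointing down it reaches from about 0.425 to 0.875 m from the base axis. Payload 4.7 kg.
Tool frame: the origin (TCP) lies on the centre line of the jaws, within the pads' length; the fingertips stand ahead of it and the grasp point (between the pads) lies 2 mm behind it (nose_length is the z of the fingertips in the tool frame, in m); z points along the fingers, y is the line along which they close (so a half turn about z gives the same grasp; the last joint's range is limited). The gripper opens to 87 mm and grips with 3 to 60 N. Pads are 19 mm wide; open, the fingers measure 117 mm over their backs; the gripper's body (75 mm by 190 mm) begins 51 mm behind the grasp point.
Start: joints at [1.299, 0.321, -0.07, 1.45, 0.023, 1.371, -0.057], TCP at [0.183, -0.624, 0.24] pointing down, gripper open.
Joint ranges: [-2.86, 2.86], [-0.3, 2.09], [-1.38, 1.24], [0.06, 2.45], [-1.56, 4.7], [0.09, 2.05], [-2.69, 2.69]. Speed limits (rad/s): [2.57, 2.57, 3.14, 3.14, 3.14, 3.14, 3.14].

INTERFACE

Orientations are given as a rotation vector (axis times angle).
In Python, from bench import * gives the robot as it stands.
- The arm moves only by the tool send_rows, never from a script. Its arguments are lists of equal length, an entry for each row: "xyz": the shift along the tool's x, y, z in mm, a list of three; "dr": the turn, a rotation vector about the tool's x, y, z in rad, a list of three. A call has exactly 10 rows; each row is the pose to reach, as a shift and turn from the pose commanded when the call began, along the tool's axes at that moment; what a row does not reach only later rows make up. A row lasts 1/12 s, in which the tool goes at most 41.7 mm and 7.16 degrees, less where a joint would pass 70% of its speed; a pose out of reach is approached as far as the arm can. A call with a gripper value outside its range is refused whole. "jaw" is the finger opening in mm, from 0 to 87, set as the call begins (left out, the last holds). The fingers move at their own pace and stop on an object; "grip_force" is the grip in N (left out, the last holds). Time passes only in rows, so rows that repeat a pose let the fingers close, or fill a call up. It gives the time, the measured TCP pose, the force, the opening and the grip force at its end, in the units of the state.
- get_state(): the state, without advancing time (a new reading comes with each control period).
- get_image(name): name is "scene" or "top"; returns the picture (400x640x3 uint8, red, green, blue); there is no depth.
- calibration(name): a dict with "vfov" (degrees; the focal length in pixels is half the picture's height over the tangent of half this angle, whatever the lens; pixels are square), "cx", "cy" (the principal point, pixels), "rvec" (rotation vector, rad) and "tvec" (3), from world to camera coordinates, as OpenCV has them. Camera axes: x right, y down, z forward; pixel columns grow to the right and rows downward; lengths in m; the calibration is good to about 2 mm. A picture is of the moment at which its call begins. calibration takes no time and is no camera call.
- close_job(): hands the job in; it is judged then, once.
The state is a dict: "time": time; "joint_positions": joint angles; "qd": joint speeds; "joint_torque": joint torques, N m; "position": TCP position; "tool_rot": TCP orientation; "ft_force": force on the tool from outside, world axes, zero at the start; "torque": the same for the moment, N m; "grip_width": opening from 0.0 (shut) to 1.0 (fully open); "grip_force": force on a finger pad.
Only numpy, scipy, OpenCV 4.12 (cv2) and the standard library are available. Lean on these libraries where they do the work, as an engineer would, in place of code of your own. Each camera call takes 0.05 s, during which the arm holds its last target. There are 200 camera calls.

TASK

Put the black battery pack of the cordless blender on charge: press the orange latch paddle of the white charging dock so that the sprung blue splash hood pops open, and plug the pack upright and fully home into the socket, either way round, until its shoulder lies flush on the deck. Let go of it, then push the hood down over it until the latch snaps and holds it shut. Leave the mug, the spice jar and the matchbox where they stand.

Things in the scene. Friction and masses are not known exactly. Their poses are not given: they have to be found in the camera images.
- dock: White charging dock, a block 124 mm (its x) by 82 mm (y), 45 mm high, on a grey foot 138 x 92 mm, fixed to the worktop; its place and turn vary. Origin: centre of its underside. x runs along its length from the orange latch (-x end) to the blue hood's hinge (+x end), z is up. Its flat top (the deck) has the socket in the middle.
- socket (a point): Centre of the socket mouth in the dock's deck, level with the deck, 45 mm above the worktop; axes as the dock's. The opening is 50.5 mm along x by 36.5 mm along y, 38 mm deep, with straight walls. Wall cabinets hang over the rear of the worktop, from 0.54 m ahead of the robot base and 0.52 m above the worktop: keep the wrist clear of them.
- battery_mid (a point): Centre (half-way up) of the loose battery pack: 80 mm tall, 0.2 to 0.4 kg, stands upright. Top: black body 56 (its x) x 40 (y) x 44 mm. Below: grey plug 48 (x) x 34 (y) x 36 mm, tapered 2 mm a side over its last 5 mm. The shoulder is 4 mm below this point: fully home, the point is 4 mm above the socket mouth and the body stands 44 mm above the deck. Fits either way round.
- hood_hinge (a point): Middle of the hood's hinge line, fixed on the dock: 62 mm from the socket centre along the dock's +x, 2 mm above the deck; axes as the dock's, the hinge line along y.
- hood_front (a point): Place to push the hood shut: on the outer face of its roof, on the middle line, 10 mm from its front edge, at a black pad. Moves with the hood; shut, it is 108 mm from the hinge line towards the latch (dock -x) and 51 mm above it. The blue hood is a shell 118 mm long (x), 80 mm wide, 51 mm high, open below, 80 g; shut, it covers the seated pack freely.
- hood (a joint): Hood angle, rad: 0 shut, 1.5 open (upright beyond the dock's hinge end, roof facing away from the socket, front edge about 0.17 m above the worktop). A weak spring swings it open; 1 N at the roof's front pushes it back. The latch tooth holds it at 0; coming down, its catch bar pushes the tooth aside and snaps under it at a press of a few N on the roof's front.
- paddle (a point): Middle of the pressing area on top of the orange latch paddle: at rest 110 mm from the socket centre along the dock's -x, 6 mm below the deck (39 mm above the worktop). The paddle is 36 mm wide (y); it reaches 20 mm farther out and 34 mm inwards, where the upright orange tooth begins (top 40 mm above the deck).
- latch (a joint): Latch rocker angle, rad: 0 at rest, 0.2 at its end stop. Pressing down on the paddle's point frees the hood at about 0.1 (4 to 5 mm, 2 to 4 N); the end stop comes at 8.5 mm and 3 to 5 N. It springs back by itself.
- mug: White mug, 78 x 110 mm, 97 mm high, origin at the centre of its underside; bystander on the worktop behind the work.
- spice: Spice jar with red cap, 45 mm across, 106 mm high, origin at the centre of its underside; bystander behind the work.
- matches: Small blue matchbox, 36 x 53 mm, 15 mm high, origin at the centre of its underside; bystander on the worktop between dock and pack.
Not all that is in view belongs to the job. Of the things that look like the part that bears battery_mid, the middle-sized one is meant.

How it is judged:
On the way, in this order (a step that is already met when the one before it is completed fails the run):
1. the hood stands open, with the pack not yet in the socket (value of joint hood above 1.2 rad and distance between battery_mid and socket above 0.05 m), for 0.2 s.
2. the pack is fully home in the socket and let go, with the hood still open (value of joint hood above 0.9 rad and z of battery_mid in the frame of socket below 0.008 m and horizontal distance between battery_mid and socket below 0.006 m and angle between the x axis of battery_mid and the x axis of socket, either way round below 0.1 rad and angle between battery_mid's own z axis and vertical below 0.08 rad and contact force between the fingers and battery below 0.1 N), for 0.2 s.
At the end, for the whole second after the job is handed in: The hood is shut (under 0.06 rad) and held by the latch, which is back at rest (under 0.06 rad); under it the pack is fully home in the socket (shoulder within 4 mm of the deck, centred within 6 mm, aligned within 0.1 rad either way round, upright within 0.08 rad); all at rest (value of joint each of hood, latch below 0.06 rad and z of battery_mid in the frame of socket below 0.008 m and horizontal distance between battery_mid and socket below 0.006 m and angle between the x axis of battery_mid and the x axis of socket, either way round below 0.1 rad and angle between battery_mid's own z axis and vertical below 0.08 rad and linear speed of battery below 0.02 m/s and velocity of joint hood below 0.05 rad/s); the robot touches nothing.
It fails at once if the mug, the spice jar or the matchbox is shoved more than 30 mm (distance of any of mug, spice, matches from where it was at the start of the episode above 0.03 m).
It also fails if it takes over 72 s, if anything falls off the work surface, if the arm or the gripper's body presses on something with over 40 N, if the wrist force passes 120 N, or if a joint passes its speed limit or range.

## Working session

There is one attempt and no reset: what is moved stays moved. The work goes in short steps, Python scripts to look and compute and a tool call to move; the robot and the scene stay as the last step left them, time stands still between calls to the robot, and variables do not carry over. Pictures are saved under pics/ and viewed, at most 13 in all, crops included, and the job is handed in when it is done.

Besides the shell and the picture viewer there is one more tool, called after "Emit:" as name(argument=value, ...), one argument or row to a line, values as JSON. send_rows: Moves the arm, as the interface text tells. Its arguments: {"type":"object","properties":{"xyz":{"type":"array"},"dr":{"type":"array"},"jaw":{"type":"number"},"grip_force":{"type":"number"}},"required":["xyz","dr"]}

```bash
mkdir -p pics; cat > h.py <<'E'
from bench import *
import numpy as np, cv2
from scipy.spatial.transform import Rotation as R
def cam(n):
    c=calibration(n); f=200/np.tan(np.radians(c["vfov"])/2)
    return f,c["cx"],c["cy"],R.from_rotvec(c["rvec"]).as_matrix(),np.array(c["tvec"])
def ray(n,u,v):
    f,cx,cy,M,t=cam(n); return -M.T@t, M.T@np.array([(u-cx)/f,(v-cy)/f,1])
def onz(n,u,v,z):
    o,d=ray(n,u,v); return o+d*(z-o[2])/d[2]
def proj(n,p):
    f,cx,cy,M,t=cam(n); q=M@np.array(p)+t; return np.array([cx+f*q[0]/q[2],cy+f*q[1]/q[2]])
def save(n,name):
    im=get_image(n)[:,:,::-1].copy(); cv2.imwrite(f"pics/{name}.png",im); return im
def tool(p):
    "world point -> shift in tool axes mm"
    s=get_state(); return R.from_rotvec(s["tool_rot"]).as_matrix().T@(np.array(p)-s["position"])*1000
E
python3 - <<'E'
from h import *
a=save("scene","s0");b=save("top","t0")
for n in("scene","top"):
    print(n,calibration(n),ray(n,320,200))
s=get_state();print(s, R.from_rotvec(s["tool_rot"]).as_matrix().round(3))
import bench;print([k for k in dir(bench) if k[0]!='_'], getattr(bench,'nose_length',None))
E
```

```text
scene {'vfov': 46.846443944553286, 'cx': 310.80256920107865, 'cy': 191.3211618766268, 'rvec': array([ 1.00912309, -2.3157483 ,  1.17475247]), 'tvec': array([0.36008017, 0.31163708, 0.87097696])} (array([-0.12786275,  0.61948218,  0.76502889]), array([ 0.56361053, -0.55995168, -0.60790428]))
top {'vfov': 49.31045248722507, 'cx': 323.41996956189223, 'cy': 210.45607699989233, 'rvec': array([ 2.17440651, -2.11380156,  0.16913039]), 'tvec': array([-0.05578154,  0.53788531,  0.89974612])} (array([ 0.3961997 , -0.03799455,  0.97136887]), array([ 0.17550273,  0.00580418, -0.98478554]))
{'time': 0.1, 'joint_positions': array([ 1.29909645,  0.32173187, -0.07007217,  1.45156583,  0.02261448,
        1.37079539, -0.05690421]), 'qd': array([-9.02377444e-05, -1.18064318e-03,  1.67472066e-03, -4.35920534e-03,
        9.01741035e-04,  2.44690038e-04, -8.24294041e-04]), 'joint_torque': array([-1.00856178e-03, -4.92572165e+01, -4.06077364e-01, -3.13399386e+01,
       -6.39944826e-02,  3.95074754e-02,  6.47679030e-05]), 'position': array([ 0.18306112, -0.62319896,  0.23857536]), 'tool_rot': array([-3.10790770e+00, -4.47191403e-01,  5.56674887e-04]), 'ft_force': array([-0.29818491, -1.09174061,  0.20223626]), 'torque': array([-0.01017353,  0.00580426,  0.01302114]), 'grip_force': 0.0, 'grip_width': 0.9997961073432704} [[ 0.959  0.282 -0.001]
 [ 0.282 -0.959  0.002]
 [-0.    -0.002 -1.   ]]
['MotionError', 'calibration', 'close_job', 'get_image', 'get_state', 'nose_length'] 0.017
```

View pics/s0.png

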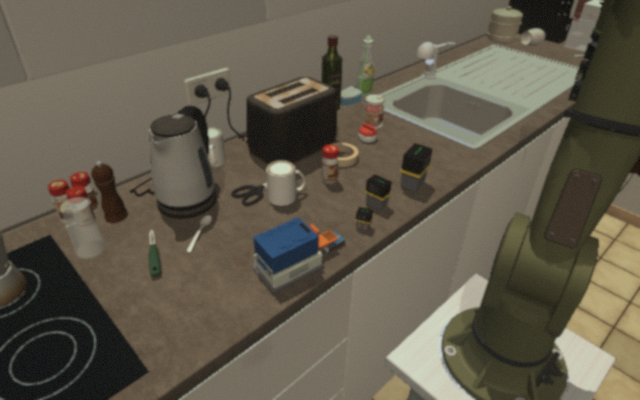

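View pics/t0.png

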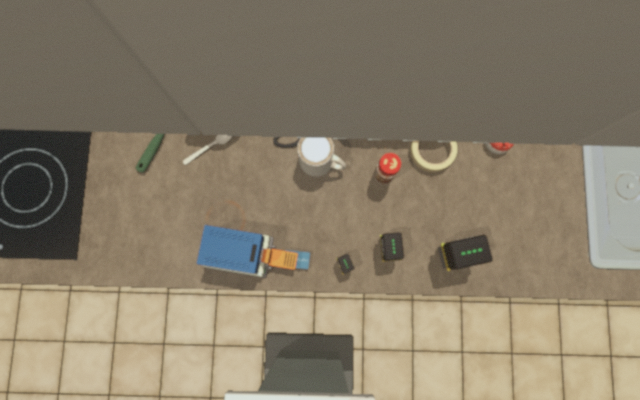

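Both views show three black packs with a yellow band and green marks. Small: scene (364,216), top (346,264). Middle: scene (378,190), top (393,247). Large: scene (416,165), top (467,252). I choose the middle one. In the top view the dock's hood is at (233,250), the paddle at (283,259), and the matchbox beyond the paddle at (304,260).

```bash
python3 - <<'E'
from h import *
b=cv2.imread("pics/t0.png");a=cv2.imread("pics/s0.png")
c=np.vstack([cv2.resize(b[220:290,190:420],None,fx=3.4,fy=3.4,interpolation=2),cv2.resize(a[150:290,240:470],None,fx=2.4,fy=2.4,interpolation=2)[:, :552].copy() if 0 else cv2.copyMakeBorder(cv2.resize(a[150:290,240:470],None,fx=2.4,fy=2.4,interpolation=2),0,0,0,782-552,0)])
cv2.imwrite("pics/c0.png",c)
hsv=cv2.cvtColor(b,cv2.COLOR_BGR2HSV)
def comp(m,box,name,z):
    x0,y0,x1,y1=box; mm=np.zeros_like(m);mm[y0:y1,x0:x1]=m[y0:y1,x0:x1]
    cs,_=cv2.findContours(mm,0,2); k=max(cs,key=cv2.contourArea); r=cv2.minAreaRect(k)
    bp=cv2.boxPoints(r); w=np.array([onz("top",u,v,z) for u,v in bp])
    e1,e2=w[1]-w[0],w[2]-w[1]
    print(name,r,"ctr",w.mean(0).round(4),"sides",np.linalg.norm(e1).round(4),np.linalg.norm(e2).round(4),"ang",np.degrees(np.arctan2(e1[1],e1[0])).round(1))
    print(w.round(3).tolist())
comp(cv2.inRange(hsv,(95,110,40),(125,255,255)),(190,220,268,290),"hood",.098)
comp(cv2.inRange(hsv,(5,140,90),(22,255,255)),(258,240,310,275),"orange",.039)
comp(cv2.inRange(hsv,(85,50,40),(120,255,255)),(292,245,320,275),"match",.015)
comp(cv2.inRange(hsv,(0,0,0),(180,255,62)),(375,228,410,268),"packblack",.08)
g=cv2.inRange(hsv,(45,100,60),(85,255,255))
comp(g,(375,228,410,268),"packgreen",.08)
E
```

```text
hood ((229.94593811035156, 248.8243408203125), (58.36164093017578, 37.154170989990234), 9.462321281433105) ctr [0.4479 0.1442 0.098 ] sides 0.0739 0.1178 ang -5.5
[[0.419, 0.206, 0.098], [0.493, 0.199, 0.098], [0.477, 0.082, 0.098], [0.403, 0.09, 0.098]]
orange ((278.73406982421875, 258.228271484375), (33.148468017578125, 17.41054916381836), 8.746162414550781) ctr [0.4341 0.0516 0.039 ] sides 0.0368 0.0708 ang -6.0
[[0.42, 0.089, 0.039], [0.457, 0.085, 0.039], [0.448, 0.014, 0.039], [0.412, 0.019, 0.039]]
match ((303.02703857421875, 259.83782958984375), (10.850333213806152, 16.111101150512695), 9.462322235107422) ctr [0.4331 0.0008 0.015 ] sides 0.0349 0.0238 ang -7.4
[[0.417, 0.015, 0.015], [0.452, 0.01, 0.015], [0.449, -0.013, 0.015], [0.414, -0.009, 0.015]]
packblack ((385.0400085449219, 257.72003173828125), (5.600000381469727, 3.200000286102295), 53.13010025024414) ctr [ 0.4395 -0.1687  0.08  ] sides 0.0066 0.0113 ang -52.1
[[0.442, -0.163, 0.08], [0.446, -0.168, 0.08], [0.437, -0.175, 0.08], [0.433, -0.17, 0.08]]Traceback (most recent call last):
  File "<stdin>", line 18, in <module>
  File "<stdin>", line 8, in comp
ValueError: max() iterable argument is empty
```

View pics/c0.png

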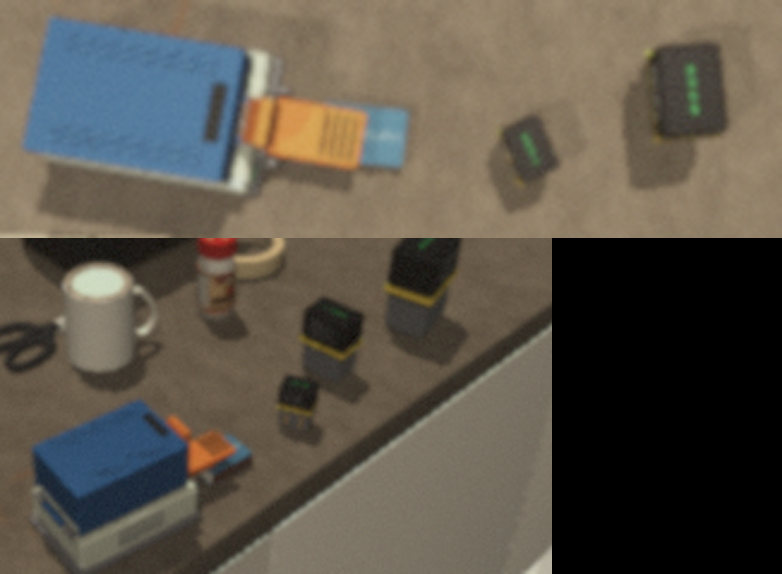

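The crop confirms the middle pack at about top pixel (393,247), standing upright with its long side roughly along world x. The matchbox lies under the outer end of the paddle. First I move towards the paddle, with tool y along the dock's y.

Emit:
send_rows(
  xyz=[
    [361,-283,0],
    [361,-283,0],
    [361,-283,0],
    [361,-283,0],
    [361,-283,0],
    [361,-283,0],
    [361,-283,0],
    [361,-283,0],
    [361,-283,0],
    [361,-283,0],
  ],
  dr=[
    [0,0,-1.155],
    [0,0,-1.155],
    [0,0,-1.155],
    [0,0,-1.155],
    [0,0,-1.155],
    [0,0,-1.155],
    [0,0,-1.155],
    [0,0,-1.155],
    [0,0,-1.155],
    [0,0,-1.155],
  ],
  jaw=0,
)

```text
time: 0.93
position: [0.4259, -0.2826, 0.2394]
tool_rot: [-2.355, -2.079, 0.001]
ft_force: [1.0, -1.0, 1.1]
grip_width: 0.326
grip_force: 0.0
```

```bash
python3 - <<'E'
from h import *
s=get_state();print(s["time"],s["position"],R.from_rotvec(s["tool_rot"]).as_matrix().round(3).tolist(),s["joint_positions"].round(2),s["grip_width"])
S=np.array([.4475,.1425]);u=np.array([.129,.9916])
p=S-116*.001*u
print(p,"to hover",tool([*p,.085]))
# pack mask from saved top picture
b=cv2.imread("pics/t0.png");v=cv2.GaussianBlur(b,(3,3),0).max(2)
print(v[222:272:3,374:414:3])
E
```

```text
0.9333 [ 0.42587261 -0.28264749  0.23936616] [[0.124, 0.992, -0.0], [0.992, -0.124, -0.0], [-0.0, -0.0, -1.0]] [ 0.98  0.05 -0.45  1.78  0.02  1.32  0.39] 0.3260840220169069
[0.432536  0.0274744] to hover [308.60356596 -31.89145488 154.25845063]
[[143 146 145 145 151 151 148 144 146 151 150 144 146 146]
 [142 144 142 144 151 150 151 147 146 147 145 144 146 145]
 [144 143 143 147 152 150 142 137 137 136 132 135 137 143]
 [145 145 144 144 142 137 128 121 121 129 131 134 139 146]
 [146 145 148  98  84  79  78  77  75  98 131 132 138 149]
 [150 145 111  61  77  76  75  75  74  90 133 131 134 148]
 [144 132  92  71  74  76 118  80  74  82 135 136 132 144]
 [135 119  93  74  74  76 109  87  73  78 132 137 133 141]
 [121  99  89  72  71  73  96  86  73  76 129 138 133 138]
 [107 101  92  79  71  73  93  93  71  73 121 135 136 140]
 [105 101  96  74  67  72  90 106  71  69 117 134 141 146]
 [106 100  94  72  65  71  70  70  69  69 111 142 147 148]
 [105 102  97  69  62  68  67  66  70  82 129 143 146 146]
 [114 104 107 110  91  92  97 122 133 141 146 147 145 148]
 [118 103 104 104 101 104 105 134 145 143 148 146 148 149]
 [121 106 103 100  98 104 107 138 143 143 150 150 152 152]
 [132 106 105 101 102 104 117 144 145 142 147 150 153 149]]
```

Emit:
send_rows(
  xyz=[
    [309,-32,60],
    [309,-32,60],
    [309,-32,60],
    [309,-32,60],
    [309,-32,60],
    [309,-32,60],
    [309,-32,60],
    [309,-32,60],
    [309,-32,140],
    [309,-32,140],
  ],
  dr=[
    [0,0,0],
    [0,0,0],
    [0,0,0],
    [0,0,0],
    [0,0,0],
    [0,0,0],
    [0,0,0],
    [0,0,0],
    [0,0,0],
    [0,0,0],
  ],
)

```text
time: 1.77
position: [0.4353, 0.0277, 0.1]
tool_rot: [2.353, 2.074, 0.004]
ft_force: [1.0, -1.7, 0.1]
grip_width: 0.008
grip_force: 0.0
```

```bash
python3 - <<'E'
from h import *
im=save("top","t1");a=save("scene","s1")
s=get_state();print(s["time"],s["position"],s["ft_force"],s["grip_width"],s["joint_positions"].round(2))
c=np.hstack([cv2.resize(im[215:300,185:325],None,fx=2.8,fy=2.8,interpolation=2)[:238],cv2.resize(a[190:290,235:375],None,fx=2.8,fy=2.8,interpolation=2)[:238]])
cv2.imwrite("pics/c1.png",c)
b=cv2.imread("pics/t0.png");v=cv2.GaussianBlur(b,(3,3),0).max(2)
m=((v<86)|(cv2.cvtColor(b,cv2.COLOR_BGR2HSV)[:,:,1]>110)).astype(np.uint8); mm=np.zeros_like(m);mm[225:264,383:410]=m[225:264,383:410]
cs,_=cv2.findContours(mm,0,2);k=max(cs,key=cv2.contourArea);r=cv2.minAreaRect(k);bp=cv2.boxPoints(r)
w=np.array([onz("top",x,y,.08) for x,y in bp]);print(r,w.mean(0),w.round(4).tolist())
E
```

```text
1.8667 [0.4285636  0.02639876 0.09465407] [-1.57895927  0.07798861  0.14401275] 0.010371857958423755 [ 0.7   0.03 -0.82  2.11  0.02  1.03 -0.26]
((392.5, 247.0), (28.0, 19.0), 90.0) [ 0.46189568 -0.18381325  0.08      ] [[0.49, -0.1642, 0.08], [0.4911, -0.2033, 0.08], [0.4338, -0.2033, 0.08], [0.4327, -0.1646, 0.08]]
```

View pics/c1.png

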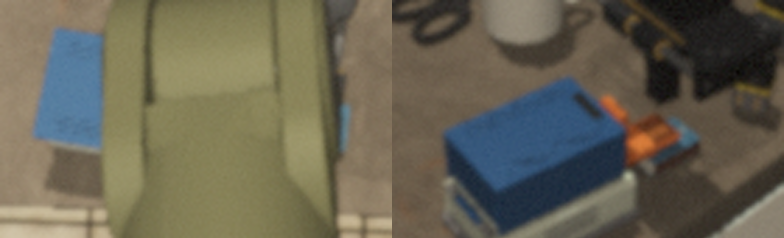

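The tool hangs over the paddle: the fingertips are above the orange plate, near the picture's right side. Pressing now.

Emit:
send_rows(
  xyz=[
    [0,0,15],
    [0,0,28],
    [0,0,33],
    [0,0,37],
    [0,0,40],
    [0,0,43],
    [0,0,45],
    [0,0,46],
    [0,0,46],
    [0,0,46],
  ],
  dr=[
    [0,0,0],
    [0,0,0],
    [0,0,0],
    [0,0,0],
    [0,0,0],
    [0,0,0],
    [0,0,0],
    [0,0,0],
    [0,0,0],
    [0,0,0],
  ],
)

```text
time: 2.7
position: [0.4341, 0.0258, 0.0539]
tool_rot: [2.361, 2.072, 0.001]
ft_force: [0.7, -0.1, 1.5]
grip_width: 0.007
grip_force: 0.7
```

```bash
python3 - <<'E'
from h import *
a=save("scene","s2")
s=get_state();print(s["time"],s["position"],s["ft_force"],s["joint_positions"].round(2))
cv2.imwrite("pics/c2.png",cv2.resize(a[130:300,200:440],None,fx=2.5,fy=2.5))
E
```

```text
2.75 [0.43407539 0.0258869  0.05386547] [ 0.2474718  -0.89824703  0.7377992 ] [ 0.68  0.11 -0.82  2.14  0.1   0.93 -0.33]
```

View pics/c2.png

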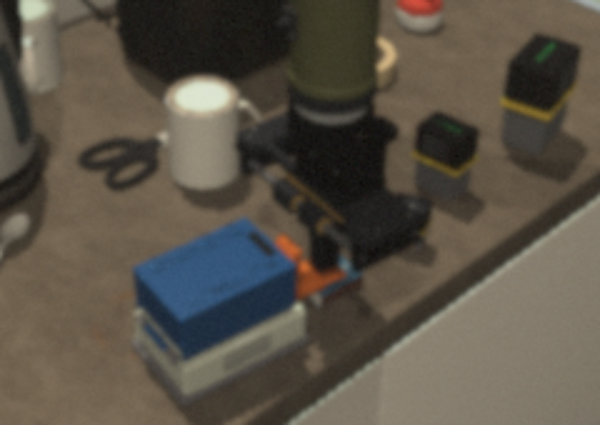

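The fingertips are on the paddle, just touching; the hood is still shut. I press further.

Emit:
send_rows(
  xyz=[
    [0,0,1.5],
    [0,0,3],
    [0,0,4.5],
    [0,0,6],
    [0,0,7],
    [0,0,8],
    [0,0,8],
    [0,0,8],
    [0,0,8],
    [0,0,8],
  ],
  dr=[
    [0,0,0],
    [0,0,0],
    [0,0,0],
    [0,0,0],
    [0,0,0],
    [0,0,0],
    [0,0,0],
    [0,0,0],
    [0,0,0],
    [0,0,0],
  ],
)

```text
time: 3.58
position: [0.4341, 0.025, 0.0468]
tool_rot: [2.36, 2.071, -0.003]
ft_force: [-5.1, -5.1, 17.8]
grip_width: 0.006
grip_force: 9.1
```

```bash
python3 - <<'E'
from h import *
a=save("scene","s3")
s=get_state();print(s["time"],s["position"],s["ft_force"],s["joint_positions"].round(2))
m=cv2.inRange(cv2.cvtColor(a,cv2.COLOR_BGR2HSV),(95,110,40),(125,255,255));ys,xs=np.nonzero(m[180:300,200:325]);print(len(ys),ys.min()+180,xs.min()+200,xs.max()+200)
E
```

```text
3.6333 [0.43414572 0.02497155 0.04681257] [-3.80146351 -4.4476285  17.46787992] [ 0.67  0.13 -0.82  2.15  0.12  0.91 -0.34]
1834 213 234 272
```

The end stop is reached at 17 N and the hood has swung open: its blue area in the scene now ends at x=272. Next: lift off, clear the view, and measure the LED line and the open socket.

Emit:
send_rows(
  xyz=[
    [0,0,-40],
    [0,0,-80],
    [0,0,-120],
    [-40,10,-150],
    [-80,20,-150],
    [-120,30,-150],
    [-160,40,-150],
    [-200,54,-150],
    [-205,54,-150],
    [-205,54,-150],
  ],
  dr=[
    [0,0,0],
    [0,0,0],
    [0,0,0],
    [0,0,0],
    [0,0,0.12],
    [0,0,0.24],
    [0,0,0.36],
    [0,0,0.48],
    [0,0,0.6],
    [0,0,0.72],
  ],
  jaw=80,
)

```text
time: 4.47
position: [0.46, -0.1883, 0.1943]
tool_rot: [-2.945, -1.089, 0.0]
ft_force: [0.1, 0.7, 0.1]
grip_width: 0.683
grip_force: 0.0
```

```bash
python3 - <<'E'
from h import *
im=save("top","t4");a=save("scene","s4")
s=get_state();print(s["time"],s["position"],R.from_rotvec(s["tool_rot"]).as_matrix().round(3).tolist(),s["joint_positions"].round(2))
b=cv2.imread("pics/t0.png").astype(float);g=b[:,:,1]-np.maximum(b[:,:,0],b[:,:,2]);sub=g[228:264,384:404];ys,xs=np.nonzero(sub>12)
P=np.array([onz("top",x+384,y+228,.08)[:2] for x,y in zip(xs,ys)])
c=P.mean(0);U,S,V=np.linalg.svd(P-c);print("led",c,np.degrees(np.arctan2(V[0,1],V[0,0])),len(P),np.ptp(P,0))
o=np.hstack([cv2.resize(im[200:300,170:310],None,fx=2.8,fy=2.8,interpolation=2),cv2.resize(a[190:290,235:375],None,fx=2.8,fy=2.8,interpolation=2)])
cv2.imwrite("pics/c4.png",o)
E
```

```text
4.5667 [ 0.46044902 -0.18412601  0.19450855] [[0.752, 0.659, -0.001], [0.659, -0.752, 0.003], [0.001, -0.003, -1.0]] [ 0.92  0.05 -0.61  1.87  0.03  1.23 -0.55]
led [ 0.46362021 -0.18529956] -174.44040785580924 52 [0.02869446 0.00828222]
```

View pics/c4.png

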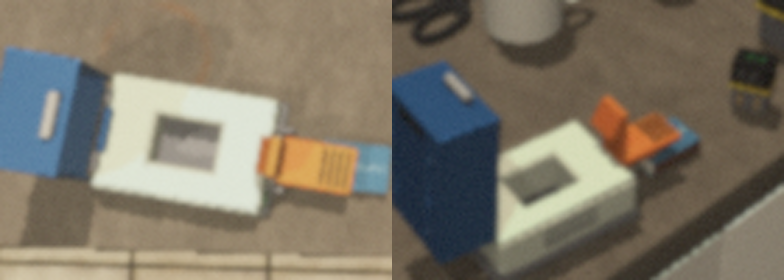

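The top crop shows the hood open on the left, the socket mouth at crop (187,142), i.e. top pixel about (237,251), and the paddle back at rest. Before the grasp I measure the socket from this picture.

Emit:
send_rows(
  xyz=[
    [2,2,10],
    [2,2,20],
    [2,2,30],
    [2,2,40],
    [2,2,50],
    [2,2,60],
    [2,2,70],
    [2,2,80],
    [2,2,80],
    [2,2,80],
  ],
  dr=[
    [0,0,0.12],
    [0,0,0.24],
    [0,0,0.36],
    [0,0,0.48],
    [0,0,0.6],
    [0,0,0.64],
    [0,0,0.64],
    [0,0,0.64],
    [0,0,0.64],
    [0,0,0.64],
  ],
)

```text
time: 5.4
position: [0.4631, -0.1838, 0.1149]
tool_rot: [-3.138, -0.131, 0.002]
ft_force: [-0.8, -0.1, 0.8]
grip_width: 0.918
grip_force: 0.0
```

```bash
python3 - <<'E'
from h import *
s=get_state();print(s["position"],R.from_rotvec(s["tool_rot"]).as_matrix().round(3).tolist(),s["joint_positions"].round(2),s["grip_width"])
print(tool([.463,-.1845,.066]))
im=cv2.imread("pics/t4.png");v=im.min(2)
# deck white; socket = dark hole in deck
hole=np.zeros(v.shape,np.uint8);hole[232:270,216:258]=(cv2.GaussianBlur(im,(3,3),0).max(2)[232:270,216:258]<178)
def rect(m,n,z):
    cs,_=cv2.findContours(m,0,2);k=max(cs,key=cv2.contourArea);r=cv2.minAreaRect(k);w=np.array([onz("top",x,y,z) for x,y in cv2.boxPoints(r)])
    e=[w[1]-w[0],w[2]-w[1]];print(n,r,w.mean(0).round(4),[np.linalg.norm(q).round(4) for q in e],[np.degrees(np.arctan2(q[1],q[0])).round(2) for q in e])
rect(hole,"hole",.045)
print(im.max(2)[228:276:3,200:272:4])
E
```

```text
[ 0.46311936 -0.18381014  0.11493751] [[0.997, 0.083, -0.001], [0.083, -0.997, 0.001], [-0.001, -0.001, -1.0]] [ 0.87  0.14 -0.58  1.95  0.09  1.07 -1.23] 0.9181592639629881
[-0.12265772  0.72607906 48.93698037]
hole ((235.5240020751953, 250.36798095703125), (23.70232391357422, 17.173004150390625), 10.304845809936523) [0.4479 0.1432 0.045 ] [np.float64(0.0361), np.float64(0.0506)] [np.float64(-6.78), np.float64(-98.65)]
[[ 93  90  95 218 214 203 186 166 148 140 143 140 142 140 141 150 155 157]
 [ 92  96 120 219 221 220 223 222 219 214 202 178 163 142 138 136 144 148]
 [ 96  92 136 221 222 222 223 223 223 225 228 227 226 222 208 188 173 148]
 [ 96  96 123 221 222 222 223 222 223 229 229 228 229 228 228 229 227 191]
 [ 96  89 138 220 221 222 214 182 205 222 227 228 228 228 228 229 228 182]
 [ 98  83 137 221 222 222 204 107 110 130 158 186 205 229 228 228 228 162]
 [ 96  83 140 222 222 222 190 107 103 102 106 120 161 228 228 229 226 151]
 [ 95 100 161 223 222 221 166 145 145 144 145 133 181 228 229 228 197 201]
 [ 95 105 186 221 222 221 149 150 160 174 175 172 209 228 228 226 186 212]
 [ 97 139 217 221 222 224 130 154 157 162 169 170 216 228 229 225 187 204]
 [ 94 148 221 223 227 225 202 189 175 162 158 160 225 228 230 216 193 186]
 [ 92 184 225 229 229 228 228 228 225 222 212 199 227 228 229 214 189 162]
 [ 86 215 228 228 229 229 228 228 229 229 229 228 229 228 228 217 127 156]
 [107 143 167 197 212 219 228 229 229 228 228 229 227 228 229 224 116 125]
 [109 112 106 112 115 133 150 192 203 223 225 228 229 227 229 227 113  97]
 [108 133 113 111 111 111 108 111 114 126 161 182 193 215 222 219 108 117]]
```

The hole measures 36.1 x 50.6 mm (given: 36.5 x 50.5), so the socket is at (0.448, 0.143) with the dock's yaw about 82.4°. Descending to grasp.

Emit:
send_rows(
  xyz=[
    [0,0.7,12],
    [0,0.7,24],
    [0,0.7,36],
    [0,0.7,44],
    [0,0.7,49],
    [0,0.7,49],
    [0,0.7,49],
    [0,0.7,49],
    [0,0.7,49],
    [0,0.7,49],
  ],
  dr=[
    [0,0,0],
    [0,0,0],
    [0,0,0],
    [0,0,0],
    [0,0,0],
    [0,0,0],
    [0,0,0],
    [0,0,0],
    [0,0,0],
    [0,0,0],
  ],
)

```text
time: 6.23
position: [0.464, -0.1854, 0.0671]
tool_rot: [3.138, 0.127, 0.001]
ft_force: [0.8, 0.1, 0.3]
grip_width: 0.918
grip_force: 0.0
```

Emit:
send_rows(
  xyz=[
    [0,0,0],
    [0,0,0],
    [0,0,0],
    [0,0,0],
    [0,0,0],
    [0,0,0],
    [0,0,0],
    [0,0,0],
    [0,0,0],
    [0,0,0],
  ],
  dr=[
    [0,0,0],
    [0,0,0],
    [0,0,0],
    [0,0,0],
    [0,0,0],
    [0,0,0],
    [0,0,0],
    [0,0,0],
    [0,0,0],
    [0,0,0],
  ],
  jaw=20,
  grip_force=30,
)

```text
time: 7.07
position: [0.4635, -0.1852, 0.0665]
tool_rot: [3.139, 0.127, -0.0]
ft_force: [-0.2, 0.3, -0.0]
grip_width: 0.454
grip_force: 29.8
```

The pack is gripped at 39.5 mm opening, which matches its 40 mm side. Lift and turn.

Emit:
send_rows(
  xyz=[
    [0,0,-20],
    [0,0,-50],
    [0,0,-85],
    [0,0,-115],
    [0,-20,-115],
    [0,-50,-115],
    [0,-80,-115],
    [0,-110,-115],
    [0,-140,-115],
    [0,-170,-115],
  ],
  dr=[
    [0,0,0],
    [0,0,-0.1],
    [0,0,-0.22],
    [0,0,-0.34],
    [0,0,-0.46],
    [0,0,-0.58],
    [0,0,-0.7],
    [0,0,-0.82],
    [0,0,-0.94],
    [0,0,-1.06],
  ],
)

```text
time: 7.9
position: [0.449, -0.0144, 0.1811]
tool_rot: [-2.639, -1.704, 0.001]
ft_force: [1.5, -0.6, -2.6]
grip_width: 0.458
grip_force: 29.8
```

```bash
python3 - <<'E'
from h import *
s=get_state();M=R.from_rotvec(s["tool_rot"]).as_matrix();print(s["time"],s["position"],M.round(3).tolist(),s["joint_positions"].round(2),s["grip_width"],s["ft_force"])
print(tool([.4479,.1432,.18]),np.degrees(np.arctan2(M[1,0],M[0,0])))
E
```

```text
7.9 [ 0.44902544 -0.0144006   0.18112396] [[0.412, 0.911, -0.001], [0.911, -0.412, -0.0], [-0.001, -0.0, -1.0]] [ 0.78 -0.06 -0.77  1.98 -0.04  1.2  -0.4 ] 0.4578351660781068 [ 1.4580091  -0.61985023 -2.55680511]
[143.16542122 -65.90164319   1.05640836] 65.69139247663504
```

Emit:
send_rows(
  xyz=[
    [36,-16,1],
    [72,-33,1],
    [107,-50,1],
    [136,-62,1],
    [143,-66,1],
    [143,-66,1],
    [143,-66,1],
    [143,-66,1],
    [143,-66,1],
    [143,-66,1],
  ],
  dr=[
    [0,0,-0.1],
    [0,0,-0.2],
    [0,0,-0.29],
    [0,0,-0.29],
    [0,0,-0.29],
    [0,0,-0.29],
    [0,0,-0.29],
    [0,0,-0.29],
    [0,0,-0.29],
    [0,0,-0.29],
  ],
)

```text
time: 8.73
position: [0.4497, 0.14, 0.1803]
tool_rot: [2.374, 2.057, -0.001]
ft_force: [-0.4, -0.5, -2.0]
grip_width: 0.459
grip_force: 29.8
```

```bash
python3 - <<'E'
from h import *
im=save("top","t5");a=save("scene","s5")
s=get_state();M=R.from_rotvec(s["tool_rot"]).as_matrix();print(s["time"],s["position"],M.round(3).tolist(),s["joint_positions"].round(2))
print(tool([.4479,.1432,.18]),np.degrees(np.arctan2(M[1,0],M[0,0])))
cv2.imwrite("pics/c5.png",np.hstack([cv2.resize(a[120:290,220:370],None,fx=2.6,fy=2.6,interpolation=2),cv2.resize(im[120:290,190:340],None,fx=2.6,fy=2.6,interpolation=2)]))
# expected pixel of pack corners at shoulder level
p=s["position"]
for dx in(-.028,.028):
  for dy in(-.02,.02):
    for z in(-.03,.014): print(dx,dy,z,proj("scene",p+M@np.array([dx,dy,0])+[0,0,z]).round(1))
E
```

```text
8.8333 [0.44961496 0.1406672  0.18047425] [[0.142, 0.99, -0.0], [0.99, -0.142, -0.0], [-0.0, -0.0, -1.0]] [ 0.6   0.02 -0.96  1.93  0.02  1.2  -0.5 ]
[ 2.26475676 -2.05618291  0.47338547] 81.86296973592492
-0.028 -0.02 -0.03 [303.9 215.7]
-0.028 -0.02 0.014 [303.9 199. ]
-0.028 0.02 -0.03 [293.4 206. ]
-0.028 0.02 0.014 [293.1 189.4]
0.028 -0.02 -0.03 [281.2 225.6]
0.028 -0.02 0.014 [280.5 208.7]
0.028 0.02 -0.03 [271.1 215.3]
0.028 0.02 0.014 [270.1 198.6]
```

View pics/c5.png

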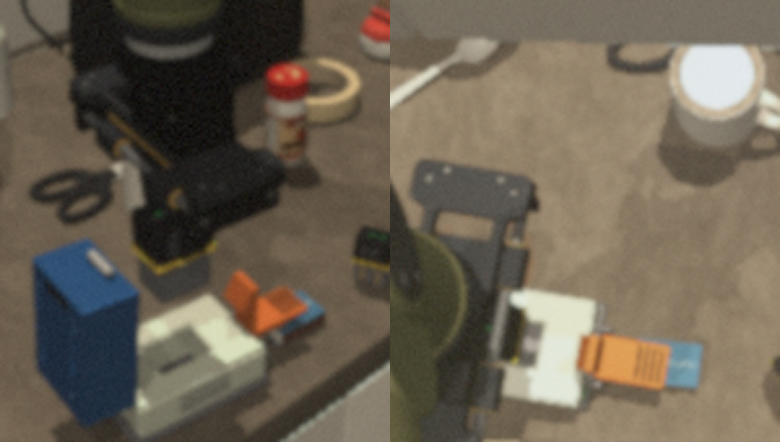

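The pack hangs upright over the socket, its yellow band at scene crop (135,248)-(162,272)-(217,243), close to where it was predicted. I check its offset in the grip from the yellow ends.

```bash
python3 - <<'E'
from h import *
a=cv2.imread("pics/s5.png");h=cv2.cvtColor(a,cv2.COLOR_BGR2HSV)
A=cv2.resize(a[195:240,262:315],None,fx=8,fy=8,interpolation=cv2.INTER_CUBIC).astype(float)
y=np.minimum(A[:,:,1],A[:,:,2])-A[:,:,0]
m=(y>30).astype(np.uint8);n,l,st,_=cv2.connectedComponentsWithStats(m);k=1+np.argmax(st[1:,4]);m=l==k
cols=np.nonzero(m.any(0))[0];f=lambda c,r:(262+(c+.5)/8-.5,195+(r+.5)/8-.5)
mid={c:np.average(np.arange(A.shape[0])[m[:,c]]) for c in cols}
for c in cols[::8]: print(np.round(f(c,mid[c]),1),m[:,c].sum()/8,end=' ')
print(f(cols[0],0)[0],f(cols[-1],0)[0])
E
```

```text
[306.4 232.8] 0.25 [307.4 232.2] 4.0 [308.4 231.7] 6.625 [309.4 231.2] 10.0 [310.4 230.8] 13.125 [311.4 230.9] 14.25 [312.4 231.2] 14.5 [313.4 231.6] 13.875 [314.4 231.6] 13.125 306.4375 314.4375
```

```bash
python3 - <<'E'
from h import *
a=cv2.imread("pics/s5.png")
A=cv2.resize(a[195:228,262:310],None,fx=8,fy=8,interpolation=cv2.INTER_CUBIC).astype(float)
y=np.minimum(A[:,:,1],A[:,:,2]*.95)-A[:,:,0]
pk=[(262+(c+.5)/8-.5,195+(np.argmax(y[:,c])+.5)/8-.5,int(y[:,c].max())) for c in range(4,A.shape[1],8)]
print([(round(u,1),round(v,1),q) for u,v,q in pk])
E
```

```text
[(262.1, np.float64(204.4), 21), (263.1, np.float64(200.2), 22), (264.1, np.float64(200.6), 20), (265.1, np.float64(203.7), 21), (266.1, np.float64(207.8), 21), (267.1, np.float64(206.2), 21), (268.1, np.float64(206.1), 21), (269.1, np.float64(214.3), 26), (270.1, np.float64(214.2), 35), (271.1, np.float64(214.9), 44), (272.1, np.float64(215.7), 48), (273.1, np.float64(216.6), 51), (274.1, np.float64(217.6), 53), (275.1, np.float64(218.8), 52), (276.1, np.float64(219.2), 49), (277.1, np.float64(220.1), 44), (278.1, np.float64(221.6), 43), (279.1, np.float64(222.4), 49), (280.1, np.float64(222.8), 60), (281.1, np.float64(223.2), 63), (282.1, np.float64(223.1), 59), (283.1, np.float64(222.6), 52), (284.1, np.float64(222.3), 51), (285.1, np.float64(221.7), 52), (286.1, np.float64(221.1), 51), (287.1, np.float64(220.7), 50), (288.1, np.float64(220.7), 55), (289.1, np.float64(220.4), 55), (290.1, np.float64(220.1), 43), (291.1, np.float64(219.6), 34), (292.1, np.float64(219.6), 30), (293.1, np.float64(218.7), 29), (294.1, np.float64(218.7), 28), (295.1, np.float64(217.8), 30), (296.1, np.float64(217.6), 24), (297.1, np.float64(216.9), 24), (298.1, np.float64(215.8), 31), (299.1, np.float64(215.4), 39), (300.1, np.float64(214.7), 52), (301.1, np.float64(214.1), 55), (302.1, np.float64(213.6), 54), (303.1, np.float64(213.2), 39), (304.1, np.float64(212.6), 23), (305.1, np.float64(213.8), 18), (306.1, np.float64(211.7), 18), (307.1, np.float64(209.3), 19), (308.1, np.float64(226.1), 24), (309.1, np.float64(226.1), 28)]
```

Emit:
send_rows(
  xyz=[
    [1,-1,10],
    [2,-2,20],
    [2,-2,30],
    [2,-2,40],
    [2,-2,50],
    [2,-2,58],
    [2,-2,62],
    [2,-2,62],
    [2,-2,62],
    [2,-2,62],
  ],
  dr=[
    [0,0,-0.01],
    [0,0,-0.01],
    [0,0,-0.01],
    [0,0,-0.01],
    [0,0,-0.01],
    [0,0,-0.01],
    [0,0,-0.01],
    [0,0,-0.01],
    [0,0,-0.01],
    [0,0,-0.01],
  ],
)

```text
time: 9.67
position: [0.4481, 0.1442, 0.1189]
tool_rot: [2.361, 2.072, 0.001]
ft_force: [0.7, 0.4, -2.0]
grip_width: 0.46
grip_force: 29.8
```

```bash
python3 - <<'E'
from h import *
a=save("scene","s6")
s=get_state();M=R.from_rotvec(s["tool_rot"]).as_matrix();print(s["time"],s["position"],M.round(3).tolist(),s["joint_positions"].round(2),s["ft_force"])
print(tool([.4479,.1432,.111]),np.degrees(np.arctan2(M[1,0],M[0,0])))
cv2.imwrite("pics/c6.png",cv2.resize(a[180:290,230:345],None,fx=5,fy=5,interpolation=2))
p=s["position"]
c,sn=np.cos(np.radians(82.4)),np.sin(np.radians(82.4))
for dx,dy in((-.02525,.01825),(.02525,.01825),(-.02525,-.01825)): print("sock",proj("scene",[.4479+c*dx-sn*dy,.1432+sn*dx+c*dy,.045]).round(1))
for dx,dy in((-.022,-.015),(-.024,.017),(.022,-.015),(.022,.015)): print("plug bottom",proj("scene",p+M@np.array([dx,dy,0])+[0,0,-.0665]).round(1))
E
```

```text
9.7167 [0.44822561 0.14419313 0.11904695] [[0.13, 0.992, 0.001], [0.992, -0.13, 0.0], [0.0, 0.001, -1.0]] [ 0.57  0.11 -0.97  2.    0.11  1.08 -0.58] [ 0.8787025   0.23001409 -1.41566084]
[-1.02830968 -0.20290726  8.04656467] 82.55431249532457
sock [302.2 253.2]
sock [283.1 262.5]
sock [293.1 244. ]
plug bottom [299.8 250.6]
plug bottom [292.5 242.2]
plug bottom [283.1 258.7]
plug bottom [275.7 250.8]
```

View pics/c6.png

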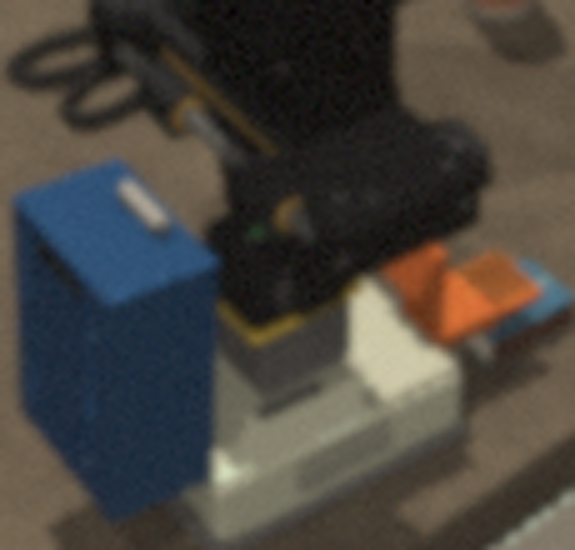

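The plug is centred over the mouth, with only a sliver of the near socket edge showing at crop (258,412)-(320,383), as predicted. Inserting.

Emit:
send_rows(
  xyz=[
    [-1,0,2],
    [-1,0,4],
    [-1,0,6],
    [-1,0,8],
    [-1,0,10],
    [-1,0,12],
    [-1,0,14],
    [-1,0,16],
    [-1,0,18],
    [-1,0,20],
  ],
  dr=[
    [0,0,0],
    [0,0,0],
    [0,0,0],
    [0,0,0],
    [0,0,0],
    [0,0,0],
    [0,0,0],
    [0,0,0],
    [0,0,0],
    [0,0,0],
  ],
)

```text
time: 10.55
position: [0.4477, 0.143, 0.0984]
tool_rot: [2.361, 2.072, 0.0]
ft_force: [0.3, -0.1, -2.1]
grip_width: 0.459
grip_force: 29.8
```

Emit:
send_rows(
  xyz=[
    [0,0,3],
    [0,0,6],
    [0,0,9],
    [0,0,12],
    [0,0,15],
    [0,0,18],
    [0,0,20],
    [0,0,22],
    [0,0,23],
    [0,0,23],
  ],
  dr=[
    [0,0,0],
    [0,0,0],
    [0,0,0],
    [0,0,0],
    [0,0,0],
    [0,0,0],
    [0,0,0],
    [0,0,0],
    [0,0,0],
    [0,0,0],
  ],
)

```text
time: 11.38
position: [0.4478, 0.1431, 0.0765]
tool_rot: [2.361, 2.072, -0.001]
ft_force: [-1.5, -1.7, 8.7]
grip_width: 0.46
grip_force: 29.8
```

The shoulder is on the deck: 9 N push at TCP z 76.5 mm, with 75.5 expected. Release and rise.

Emit:
send_rows(
  xyz=[
    [0,0,0],
    [0,0,0],
    [0,0,0],
    [0,0,0],
    [0,0,0],
    [0,0,-10],
    [0,0,-30],
    [0,0,-60],
    [0,0,-95],
    [0,0,-130],
  ],
  dr=[
    [0,0,0],
    [0,0,0],
    [0,0,0],
    [0,0,0],
    [0,0,0],
    [0,0,0],
    [0,0,0],
    [0,0,0],
    [0,0,0],
    [0,0,0],
  ],
  jaw=66,
)

```text
time: 12.22
position: [0.4469, 0.1435, 0.2072]
tool_rot: [-2.359, -2.073, 0.001]
ft_force: [0.9, -0.1, -0.3]
grip_width: 0.754
grip_force: 0.0
```

```bash
python3 - <<'E'
from h import *
im=save("top","t7");a=save("scene","s7")
s=get_state();M=R.from_rotvec(s["tool_rot"]).as_matrix();print(s["time"],s["position"],s["joint_positions"].round(2),s["ft_force"],s["grip_width"])
u=np.array([np.cos(np.radians(82.4)),np.sin(np.radians(82.4))])
S=np.array([.4479,.1432]);print("behind",tool([*(S+.140*u),.23]))
print("kettle base",onz("scene",185,212,0),onz("scene",213,195,0),"knife",onz("scene",155,260,0))
cv2.imwrite("pics/c7.png",cv2.resize(a[100:300,140:370],None,fx=3,fy=3,interpolation=2))
E
```

```text
12.3167 [0.45102996 0.14450055 0.21151178] [ 0.63 -0.03 -0.97  1.89 -0.02  1.26 -0.46] [0.61649428 0.36774316 1.16957225] 0.7556866291595026
behind [138.33294432  -2.34084955 -18.30179613]
kettle base [0.78433279 0.21194293 0.        ] [0.79765367 0.11633352 0.        ] knife [ 6.75905463e-01  3.55346014e-01 -1.11022302e-16]
```

View pics/c7.png

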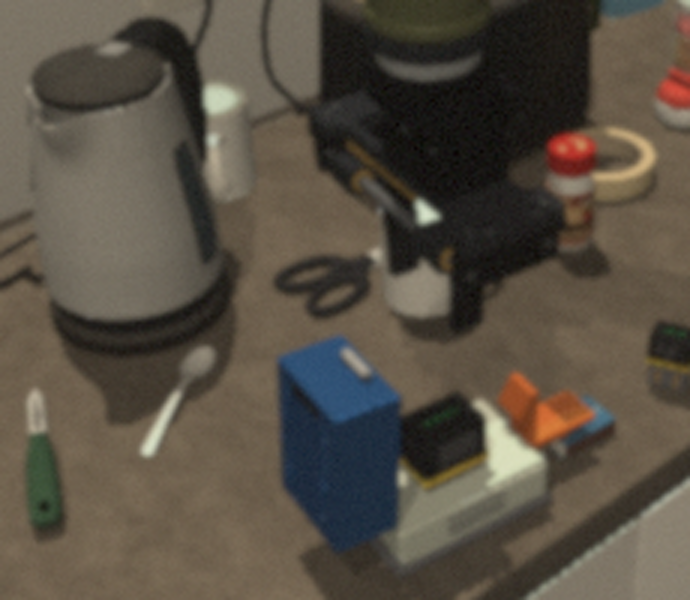

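The pack stands flush in the socket (crop 445,440), released, with the hood still open at (340,440). Now over and behind the hood with the jaws closed.

Emit:
send_rows(
  xyz=[
    [0,0,-20],
    [15,0,-28],
    [50,-1,-28],
    [85,-2,-28],
    [120,-2,-28],
    [140,-2,-28],
    [142,-2,-28],
    [142,-2,-28],
    [142,-2,-28],
    [142,-2,-28],
  ],
  dr=[
    [0,0,0],
    [0,0,0],
    [0,0,0],
    [0,0,0],
    [0,0,0],
    [0,0,0],
    [0,0,0],
    [0,0,0],
    [0,0,0],
    [0,0,0],
  ],
  jaw=0,
)

```text
time: 13.15
position: [0.4643, 0.2824, 0.2333]
tool_rot: [2.362, 2.069, -0.002]
ft_force: [-0.3, -0.6, -1.0]
grip_width: 0.081
grip_force: 0.0
```

```bash
cat >> h.py <<'E'
u=np.array([np.cos(np.radians(82.4)),np.sin(np.radians(82.4))]);S=np.array([.4479,.1432])
def rel():
    "tip in hinge coords (r toward latch, h up), lateral, mm; state"
    s=get_state();p=s["position"];d=p[:2]-S-.062*u
    M=R.from_rotvec(s["tool_rot"]).as_matrix()
    return dict(t=s["time"],r=-d@u*1e3,lat=(d@[-u[1],u[0]])*1e3,h=(p[2]-.017-.047)*1e3,f=s["ft_force"].round(1),q=s["joint_positions"].round(2),yaw=np.degrees(np.arctan2(M[1,0],M[0,0])))
E
python3 -c "
from h import *
print(rel())"
```

```text
{'t': 13.15, 'r': np.float64(-78.1458415987804), 'lat': np.float64(2.1137336333498142), 'h': np.float64(169.33337663799608), 'f': array([-0.3, -0.6, -1. ]), 'q': array([ 0.36,  0.23, -1.09,  1.7 ,  0.21,  1.34, -0.89]), 'yaw': np.float64(82.43581855099119)}
```

Emit:
send_rows(
  xyz=[
    [0,2,30],
    [0,2,55],
    [0,2,62],
    [-12,2,62],
    [-20,2,60],
    [-30,2,57],
    [-40,2,54],
    [-50,2,52],
    [-60,2,52],
    [-72,2,52],
  ],
  dr=[
    [0,0,0],
    [0,0,0],
    [0,0,0],
    [0,0,0],
    [0,0,0],
    [0,0,0],
    [0,0,0],
    [0,0,0],
    [0,0,0],
    [0,0,0],
  ],
)

```text
time: 13.98
position: [0.4575, 0.2122, 0.1832]
tool_rot: [2.361, 2.071, 0.004]
ft_force: [-0.7, 1.0, 1.1]
grip_width: 0.005
grip_force: 0.5
```

```bash
python3 -c "
from h import *
print(rel());a=save('scene','s8');cv2.imwrite('pics/c8.png',cv2.resize(a[120:300,200:370],None,fx=3,fy=3,interpolation=2))"
```

```text
{'t': 13.9833, 'r': np.float64(-7.611972635951792), 'lat': np.float64(-0.36825454976921124), 'h': np.float64(119.21532059302984), 'f': array([-0.7,  1. ,  1.1]), 'q': array([ 0.53,  0.15, -1.08,  1.85,  0.14,  1.22, -0.72]), 'yaw': np.float64(82.50717740883142)}
```

View pics/c8.png

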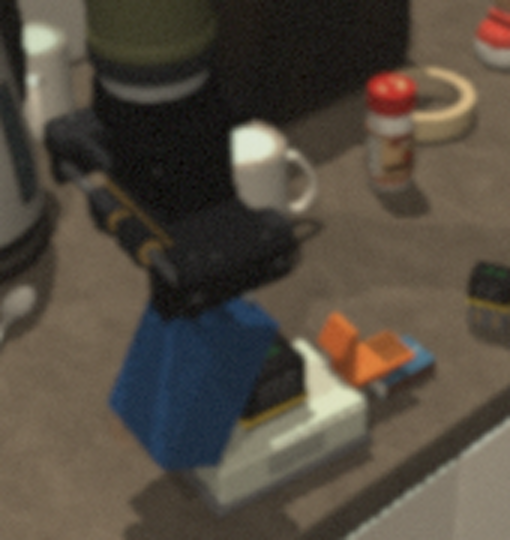

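The hood is being pushed over, at about 1.1 rad, with the fingertips behind its front edge at crop (205,305). Following the arc.

Emit:
send_rows(
  xyz=[
    [-12,0,1],
    [-24,0,3],
    [-36,0,6],
    [-47,0,10],
    [-58,0,16],
    [-68,0,22],
    [-78,0,30],
    [-86,0,38],
    [-94,0,47],
    [-98,0,53],
  ],
  dr=[
    [0,0,0],
    [0,0,0],
    [0,0,0],
    [0,0,0],
    [0,0,0],
    [0,0,0],
    [0,0,0],
    [0,0,0],
    [0,0,0],
    [0,0,0],
  ],
)

```text
time: 14.87
position: [0.4436, 0.1137, 0.1274]
tool_rot: [2.362, 2.071, -0.002]
ft_force: [0.6, -0.8, 1.5]
grip_width: 0.002
grip_force: 0.5
```

```bash
python3 -c "
from h import *
print(rel())"
```

```text
{'t': 14.8667, 'r': np.float64(91.76882854107636), 'lat': np.float64(0.3293644006054438), 'h': np.float64(63.36959538122181), 'f': array([ 0.6, -0.8,  1.5]), 'q': array([ 0.7 ,  0.06, -1.02,  2.02,  0.06,  1.09, -0.48]), 'yaw': np.float64(82.48724115447557)}
```

Emit:
send_rows(
  xyz=[
    [-4,0,3],
    [-7,0,5],
    [-9,0,7],
    [-9,0,9],
    [-9,0,10],
    [-9,0,11],
    [-9,0,12],
    [-9,0,13],
    [-9,0,14],
    [-9,0,14],
  ],
  dr=[
    [0,0,0],
    [0,0,0],
    [0,0,0],
    [0,0,0],
    [0,0,0],
    [0,0,0],
    [0,0,0],
    [0,0,0],
    [0,0,0],
    [0,0,0],
  ],
)

```text
time: 15.7
position: [0.4427, 0.1061, 0.1147]
tool_rot: [2.361, 2.072, -0.001]
ft_force: [-1.9, -1.5, 4.9]
grip_width: 0.003
grip_force: 2.5
```

```bash
python3 -c "
from h import *
print(rel())"
```

```text
{'t': 15.7, 'r': np.float64(99.4889332796688), 'lat': np.float64(0.20401645525476286), 'h': np.float64(50.660554597691366), 'f': array([-1.9, -1.5,  4.9]), 'q': array([ 0.7 ,  0.08, -1.01,  2.04,  0.07,  1.07, -0.48]), 'yaw': np.float64(82.55331635083188)}
```

Emit:
send_rows(
  xyz=[
    [0,0,1],
    [0,0,2],
    [0,0,2.5],
    [0,0,2.5],
    [0,0,2.5],
    [0,0,2.5],
    [0,0,2.5],
    [0,0,2.5],
    [0,0,2.5],
    [0,0,2.5],
  ],
  dr=[
    [0,0,0],
    [0,0,0],
    [0,0,0],
    [0,0,0],
    [0,0,0],
    [0,0,0],
    [0,0,0],
    [0,0,0],
    [0,0,0],
    [0,0,0],
  ],
)

```text
time: 16.53
position: [0.4427, 0.1054, 0.113]
tool_rot: [2.361, 2.071, -0.004]
ft_force: [-4.5, -4.4, 13.3]
grip_width: 0.005
grip_force: 6.5
```

Emit:
send_rows(
  xyz=[
    [0,0,-5],
    [0,0,-15],
    [0,0,-35],
    [0,0,-65],
    [0,0,-90],
    [-30,0,-90],
    [-65,0,-90],
    [-100,0,-90],
    [-135,0,-90],
    [-170,0,-90],
  ],
  dr=[
    [0,0,0],
    [0,0,0],
    [0,0,0],
    [0,0,0],
    [0,0,0],
    [0,0,0],
    [0,0,0],
    [0,0,0],
    [0,0,0],
    [0,0,0],
  ],
)

```text
time: 17.37
position: [0.4205, -0.0635, 0.2028]
tool_rot: [2.359, 2.072, 0.001]
ft_force: [0.7, -1.0, -0.5]
grip_width: 0.002
grip_force: 0.0
```

Emit:
send_rows(
  xyz=[
    [-30,0,0],
    [-60,0,0],
    [-60,0,0],
    [-60,0,0],
    [-60,0,0],
    [-60,0,0],
    [-60,0,0],
    [-60,0,0],
    [-60,0,0],
    [-60,0,0],
  ],
  dr=[
    [0,0,0],
    [0,0,0],
    [0,0,0],
    [0,0,0],
    [0,0,0],
    [0,0,0],
    [0,0,0],
    [0,0,0],
    [0,0,0],
    [0,0,0],
  ],
)

```text
time: 18.2
position: [0.4131, -0.1213, 0.2021]
tool_rot: [2.36, 2.073, -0.0]
ft_force: [-0.2, -0.6, -0.4]
grip_width: 0.006
grip_force: 0.0
```

```bash
python3 -c "
from h import *
print(rel());a=save('scene','s9');b=save('top','t9');cv2.imwrite('pics/c9.png',np.hstack([cv2.resize(a[150:290,210:350],None,fx=2.8,fy=2.8,interpolation=2),cv2.resize(b[180:320,180:320],None,fx=2.8,fy=2.8,interpolation=2)]))"
```

```text
{'t': 18.2, 'r': np.float64(328.79223922191767), 'lat': np.float64(-0.4962678551451526), 'h': np.float64(138.07781010541748), 'f': array([-0.2, -0.6, -0.4]), 'q': array([ 0.94, -0.13, -0.66,  1.99, -0.08,  1.25,  0.18]), 'yaw': np.float64(82.6043457799236)}
```

View pics/c9.png

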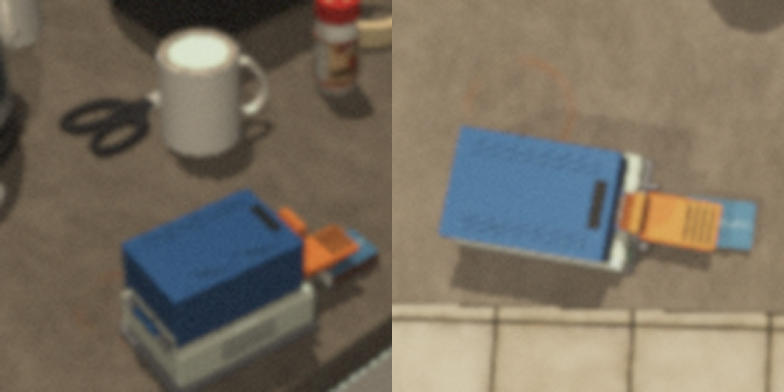

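The hood is shut and stays shut with the arm away, and the paddle is back at rest (top crop 680,220). The matchbox and mug are where they stood, and the arm touches nothing.

```bash
python3 -c "
from h import *
print(close_job())"
```

```text
the job is handed in; nothing more can be done
None
```

The pack is plugged fully home, the hood is latched shut over it, and the job is handed in at about 18 s of the 72 s limit; the hand-in returned no verdict.

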